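Scrap the valve module with the broken cap

TASK

Three slim valve modules stand packed side by side in a small rack; one has half of its black top cap broken off, with a single port left. Pull that module by its top so that it tips outward, towards the open front of the rack, and leans on the rack's front bar; then lift it out and drop it into the wide aluminium scrap funnel. Leave the two whole modules standing in the row.

Things in the scene. Friction and masses are not known exactly. Their poses are not given: they have to be found in the camera images.
- broken_module: The module to scrap: upright aluminium block 45 mm deep (x), 36 thick (y), 140 tall (z), about 0.35 kg. Origin at the block's centre, 70 mm above its underside; -x is the rack's open front, z up. Of its 12 mm high black cap only the rear half (x above 0) is left, with one steel port 5 mm proud. In any of the row's three places. Tipped past 18 degrees it falls onto the bar and stays leaning at 27; before that it falls back.
- whole_module_a: A valve module like the broken one (45 x 36 x 140 mm, 0.35 kg, same frame) but with a whole black cap and two round steel ports on top. Stands in the same row; stays there.
- whole_module_b: A valve module like the broken one (45 x 36 x 140 mm, 0.35 kg, same frame) but with a whole black cap and two round steel ports on top. Stands in the same row; stays there.
- rack: Fixed rack. Origin: centre of its underside, below the row's middle; row along y at 37.5 mm pitch; open front -x faces the robot within 20 degrees. Floor 8 mm thick, gaps 1.5 mm, 10 mm end plates as tall as the modules, wall close behind the row 70 mm above the floor (modules stand 70 mm above it). In front: 5 mm high lip and a 10 mm round bar along y at x -56, z 64 mm, on which a tipped module leans.
- funnel: The scrap funnel: a fixed, open round aluminium funnel on the bench, mouth 260 mm across at 85 mm above the bench, narrowing to a 140 mm wide floor (a shut flap) 4 mm above the bench, 3 mm wall. Origin at the centre of its underside, z up.
Mind the look-alikes: they are no part of the job. Leave any blue or green look-alike of the broken_module alone.

How it is judged:
By the outcome, as a careful person would: the job done as asked, in the order asked, and still so for the second after the job is handed in, with the robot touching nothing.
It also fails if it takes over 56 s, if anything falls off the work surface, if the arm or the gripper's body presses on something with over 40 N, if the wrist force passes 120 N, or if a joint passes its speed limit or range.

ROBOT

A 6-joint arm with a two-finger parallel gripper is mounted at the origin on the work surface. World frame = base frame: x ahead of the robot, y to its left, z up, the work surface at z = 0. Lengths are in m, angles in degrees, forces in N, time in s.
With the tool pointing down it reaches from about 0.25 to 0.775 m from the base axis. Payload 8.9 kg.
Tool frame: the origin (TCP) lies where the fingers leave the gripper's body, on its centre line; the fingertips stand 73 mm ahead of it and the grasp point (between the pads) lies 54 mm ahead of it; z points along the fingers, y is the line along which they close (so a half turn about z gives the same grasp; the last joint's range is limited). The gripper opens to 85 mm and grips with 20 to 120 N. Pads are 22 mm wide; open, the fingers measure 114 mm over their backs; the gripper's body (76 mm by 85 mm) begins 54 mm behind the grasp point. The pads swing forward as they close: fully open they stand 13 mm farther back than shut.
Start: joints at [-79.601, 16.656, -8.789, 64.555, 0, 82.019], TCP at [0.166, -0.498, 0.304] pointing down, gripper open.
Joint ranges: [-144.48, 144.48], [-52.06, 99.96], [-74.48, 78.29], [-112.23, 115.85], [-86.99, 84.42], [-180, 180]. Speed limits (degrees/s): [127.2, 127.2, 159.86, 180, 180, 180].

INTERFACE

Orientations are given as [roll, pitch, yaw] about the fixed x, y, z axes, in that order (R = Rz(yaw) Ry(pitch) Rx(roll)).
In Python, from rig import bot gives the robot as it stands.
- The arm moves only by the shell command python3 -m pendant 'ROWS' [FORCE]. ROWS is JSON, a list of rows, each a list of 7 numbers: the finger opening in cm, from 0 to 8.54, then the shift along the tool's x, y, z in cm, then the turn, a rotation vector about the tool's x, y, z in degrees. A call has 1 to 12 rows; each row is the pose to reach, as a shift and turn from the pose commanded when the call began, along the tool's axes at that moment; what a row does not reach only later rows make up. A row lasts 1/8 s, in which the tool goes at most 62.5 mm and 10.7 degrees, less where a joint would pass 70% of its speed; a pose out of reach is approached as far as the arm can. A call with a gripper value outside its range is refused whole. The fingers move at their own pace and stop on an object; FORCE is the grip in N (left out, the last holds). Time passes only in rows, so rows that repeat a pose let the fingers close. It gives the time, the measured TCP pose, the force, the opening and the grip force at its end, in the units of the state.
- bot.observe(): the state, without advancing time (a new reading comes with each control period).
- bot.capture(name): name is "side" or "top"; returns (picture, depth): 420x560x3 uint8, red, green, blue; 420x560 float32, m along the optical axis (not along the pixel's ray), 0 where there is no reading.
- bot.calibration(name): a dict with "fx", "fy", "cx", "cy" (pixels), "dist_coeffs" ([k1, k2, p1, p2, k3] as OpenCV has them; the pictures are not rectified), "rvec" (rotation vector, rad) and "tvec" (3), from world to camera coordinates, as OpenCV has them. Camera axes: x right, y down, z forward; pixel columns grow to the right and rows downward; lengths in m; the calibration is good to about 2 mm. A picture is of the moment at which its call begins. calibration takes no time and is no camera call.
- bot.sign_off(): hands the job in; it is judged then, once.
Trained networks look in the newest picture that a camera, given by its name, has taken for a name from the list of things; names that differ only in an ending like _2 or _b are one class to them, and where a whole thing is asked for, a point or a joint stands for the part that bears it (a point fixed in the world has none). Each returns a list of dicts, best first, with "score" (0 to 1); they miss things now and then, are a little off and sometimes report something else, mostly with a low value. They report only what shows in the picture. A call takes as long as a camera call. They do not tell look-alikes from the thing itself.
- bot.search_frame(query, camera): "box" ([left, top, right, bottom] in pixels, round what is visible of it).
- bot.place_of(query, camera): "xy" ([column, row] in pixels: a listed point, or the origin of a listed thing).
The state is a dict: "time": time; "q": joint angles; "joint_vel": joint speeds; "effort": joint torques, N m; "position": TCP position; "tcp_rot": TCP orientation; "ft_force": force on the tool from outside, world axes, zero at the start; "torque": the same for the moment, N m; "width": finger opening in m; "gripper_force": force on a finger pad.
Only numpy, scipy, OpenCV 4.12 (cv2) and the standard library are available. Lean on these libraries where they do the work, as an engineer would, in place of code of your own. Each camera call takes 0.05 s, during which the arm holds its last target. There are 200 camera calls.

## Working session

There is one attempt and no reset: what is moved stays moved. The work goes in short steps, Python scripts to look and compute and a shell command to move; the robot and the scene stay as the last step left them, time stands still between calls to the robot, and variables do not carry over. Pictures are saved under pics/ and viewed, at most 10 in all, crops included, and the job is handed in when it is done.

```bash
mkdir -p pics
cat > h.py <<'E'
import numpy as np, cv2
from rig import bot
from scipy.spatial.transform import Rotation as R
def cloud(name):
    im,d=bot.capture(name); c=bot.calibration(name)
    K=np.array([[c['fx'],0,c['cx']],[0,c['fy'],c['cy']],[0,0,1]]);D=np.array(c['dist_coeffs'])
    v,u=np.mgrid[0:420,0:560]
    n=cv2.undistortPoints(np.stack([u,v],-1).reshape(-1,1,2).astype(float),K,D).reshape(420,560,2)
    P=np.dstack([n*d[...,None],d]); Rm=cv2.Rodrigues(np.array(c['rvec'],float))[0]
    W=(P-np.array(c['tvec']).ravel())@Rm
    W[d==0]=np.nan
    return im,W
def save(im,n): cv2.imwrite('pics/'+n,im[...,::-1])
E
python3 - <<'E'
from h import *
for c in('top','side'):
    im,W=cloud(c); save(im,c+'0.png'); np.save(c+'0.npy',W)
    for q in('broken_module','whole_module_a','rack','funnel'):
        for r in bot.place_of(q,c)[:4]: print(c,q,r)
print(bot.observe())
E
```

```text
top broken_module {'xy': [161.4, 204.5], 'score': 0.94}
top broken_module {'xy': [179.4, 136.5], 'score': 0.93}
top broken_module {'xy': [240.2, 185.0], 'score': 0.82}
top whole_module_a {'xy': [120.7, 215.2], 'score': 0.91}
top whole_module_a {'xy': [144.7, 209.6], 'score': 0.58}
top funnel {'xy': [379.8, 240.5], 'score': 0.88}
side broken_module {'xy': [281.6, 199.6], 'score': 0.74}
side broken_module {'xy': [248.2, 164.4], 'score': 0.68}
side broken_module {'xy': [297.9, 152.7], 'score': 0.65}
side whole_module_a {'xy': [225.4, 146.7], 'score': 0.94}
side whole_module_a {'xy': [233.7, 154.4], 'score': 0.9}
side rack {'xy': [235.2, 179.9], 'score': 0.66}
side funnel {'xy': [298.6, 341.2], 'score': 0.85}
{'time': 0.5, 'q': array([-7.96001304e+01,  1.66583826e+01, -8.79193862e+00,  6.45555211e+01,
        1.26090074e-04,  8.20179320e+01]), 'joint_vel': array([ 0.01285308, -0.03443327,  0.1221041 ,  0.01562533, -0.09594631,
       -0.0576061 ]), 'effort': array([ 3.11520444e-04, -5.36659312e+01,  3.31438959e+01,  3.16410449e-03,
       -4.06040522e-05, -1.15373972e-06]), 'position': array([ 0.16555144, -0.49818709,  0.30386438]), 'tcp_rot': array([-1.79994232e+02, -9.36155240e-04,  1.83819375e+01]), 'ft_force': array([-0.59668309, -0.60467593,  0.28640727]), 'torque': array([-0.03875062, -0.02928971,  0.02879231]), 'gripper_force': 0.0, 'width': 0.0849049028575748}
```

View pics/top0.png

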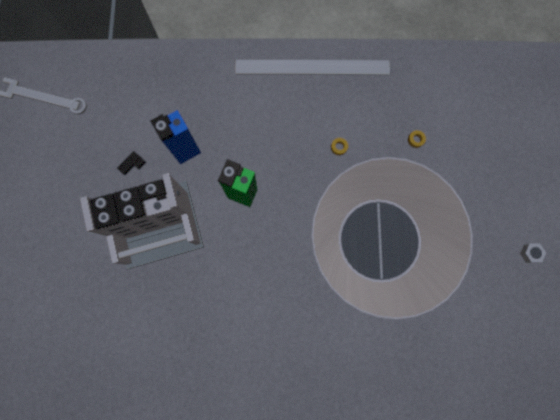

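View pics/side0.png

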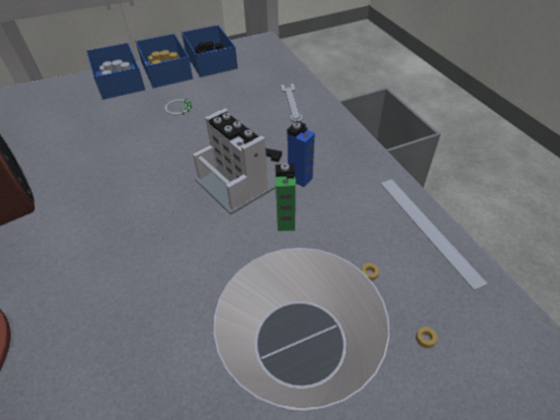

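The broken module is the right-hand place of the row in the top view (about 155,203), next to the right end plate. The open front and bar are at the bottom of the picture (150,243), and the funnel is at (392,238). The blue module (175,135) and the green one (238,182) are look-alikes.

Run:
```python
from h import *
W=np.load('top0.npy')
def near(u,v,r=1): return np.round(np.nanmedian(W[v-r:v+r+1,u-r:u+r+1].reshape(-1,3),0),4)
for n,p in dict(port1b=(101,203),port1f=(104,217),port2b=(126,196),port2f=(129,210),brk_b=(151,188),brk_f=(157,206),barL=(122,250),barR=(185,236),bar=(150,243),endR=(171,190),endL=(88,215),green=(230,172),greenb=(243,180),blue=(170,125)).items(): print(n,near(*p))
S=np.load('side0.npy')
# all points in row top
for nm,X in(('top',W),('side',S)):
    P=X.reshape(-1,3);P=P[~np.isnan(P[:,0])]
    g=P[(P[:,2]>.06)&(P[:,2]<.1)&(P[:,1]<0.1)]
    c=P[(P[:,2]>.08)&(P[:,2]<.088)&(P[:,0]>.2)]
    o=near(152,200)
    t=P[(P[:,2]>.140)&(P[:,2]<.18)&(np.hypot(P[:,0]-o[0],P[:,1]-o[1])<.15)]
    print(nm,len(t),np.histogram(t[:,2],bins=np.arange(.14,.182,.004)))
    for lo,hi in((.143,.152),(.155,.163)):
        k=t[(t[:,2]>lo)&(t[:,2]<hi)]
        if len(k)>10:
            r=cv2.minAreaRect((k[:,:2]*1000).astype(np.float32)); print(lo,len(k),r,cv2.boxPoints(r).round(1).tolist())
# bar
P=W.reshape(-1,3)
a=near(122,250);b=near(185,236);m=(a+b)/2
k=W[232:256,112:195].reshape(-1,3);k=k[(k[:,2]>.06)&(k[:,2]<.075)]
vx,vy,x0,y0=cv2.fitLine((k[:,:2]).astype(np.float32),cv2.DIST_L2,0,.001,.001).ravel();print('bar dir',np.degrees(np.arctan2(vy,vx)),x0,y0,len(k),k[:,2].max())
# funnel
k=W[150:325,305:480].reshape(-1,3);k=k[(k[:,2]>.078)&(k[:,2]<.095)]
print('funnel',cv2.minEnclosingCircle((k[:,:2]*1000).astype(np.float32)))
```

```text
port1b [0.5918 0.2265 0.1537]
port1f [0.5713 0.2204 0.1539]
port2b [0.6022 0.1902 0.1534]
port2f [0.5814 0.1846 0.1545]
brk_b [0.6138 0.1546 0.1545]
brk_f [0.5905 0.1493 0.137 ]
barL [0.5317 0.2312 0.0447]
barR [0.5528 0.1201 0.0692]
bar [0.5418 0.1785 0.0653]
endR [0.6121 0.1263 0.149 ]
endL [0.5753 0.2466 0.1482]
green [0.6398 0.0409 0.1456]
greenb [0.6314 0.0227 0.1291]
blue [0.72   0.1376 0.1289]
top 3092 (array([ 509,  812, 1399,  367,    5,    0,    0,    0,    0,    0]), array([0.14 , 0.144, 0.148, 0.152, 0.156, 0.16 , 0.164, 0.168, 0.172,
       0.176, 0.18 ]))
0.143 2271 ((610.9746704101562, 155.50216674804688), (148.22921752929688, 205.4270782470703), 49.858619689941406) [[484.70001220703125, 165.10000610351562], [641.7000122070312, 32.599998474121094], [737.2999877929688, 145.89999389648438], [580.2000122070312, 278.3999938964844]]
0.155 47 ((590.0078125, 189.76406860351562), (32.17848587036133, 84.49397277832031), 16.7865047454834) [[562.4000244140625, 225.60000610351562], [586.7999877929688, 144.6999969482422], [617.5999755859375, 154.0], [593.2000122070312, 234.89999389648438]]
side 1326 (array([328, 214, 634, 144,   6,   0,   0,   0,   0,   0]), array([0.14 , 0.144, 0.148, 0.152, 0.156, 0.16 , 0.164, 0.168, 0.172,
       0.176, 0.18 ]))
0.143 895 ((615.294677734375, 149.45608520507812), (154.012451171875, 216.74154663085938), 50.65296936035156) [[482.70001220703125, 158.60000610351562], [650.2999877929688, 21.200000762939453], [747.9000244140625, 140.3000030517578], [580.2999877929688, 277.70001220703125]]
0.155 42 ((594.2559814453125, 187.30445861816406), (31.843368530273438, 87.25900268554688), 18.13595962524414) [[565.5, 223.8000030517578], [592.7000122070312, 140.89999389648438], [623.0, 150.8000030517578], [595.7999877929688, 233.6999969482422]]
bar dir -81.76695 0.53950983 0.17925078 526 0.07496667636797696
funnel ((552.2333374023438, -214.0324249267578), 130.2429656982422)
```

Run:
```python
import cv2
im=cv2.imread('pics/top0.png')[150:280,70:270]; cv2.imwrite('pics/c0.png',cv2.resize(im,None,fx=4,fy=4,interpolation=cv2.INTER_CUBIC))
```

```text
(no output)
```

View pics/c0.png

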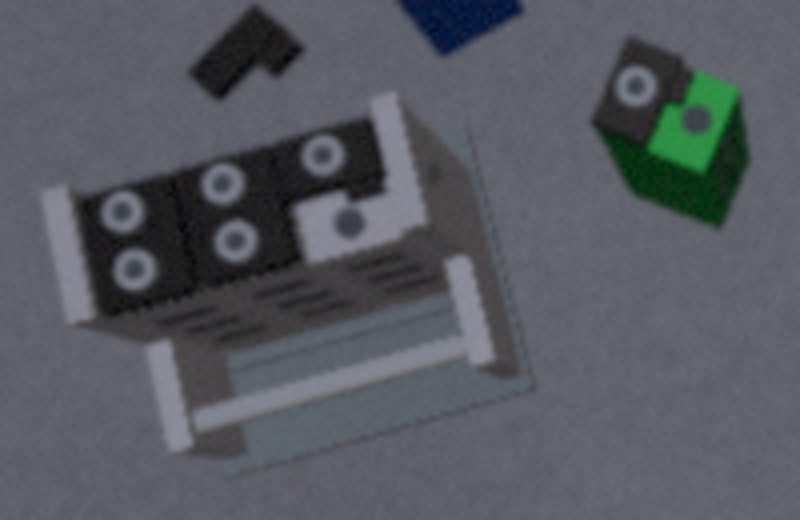

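The crop confirms it: the front half of the cap is missing on the right-hand module (crop 350,220), with the bare block and a broken stud showing. Rack yaw is about 16.8°, and the broken module's centre is near (0.603, 0.1515). I'm moving to hover over it with the fingers closing along rack x.

```bash
python3 -m pendant '[[8.5,61.95,-47.9,0,0,0,-88.4],[8.5,61.95,-47.9,0,0,0,-88.4],[8.5,61.95,-47.9,0,0,0,-88.4],[8.5,61.95,-47.9,0,0,0,-88.4],[8.5,61.95,-47.9,0,0,0,-88.4],[8.5,61.95,-47.9,0,0,0,-88.4],[8.5,61.95,-47.9,0,0,0,-88.4],[8.5,61.95,-47.9,0,0,0,-88.4],[8.5,61.95,-47.9,0,0,0,-88.4],[8.5,61.95,-47.9,0,0,0,-88.4],[8.5,61.95,-47.9,0,0,0,-88.4],[8.5,61.95,-47.9,0,0,0,-88.4]]' 60
cat > d.py <<'E'
import sys
from h import *
# usage: d.py x y z yaw tilt : tool-frame delta from present pose; tilt about tool x
x,y,z,yaw,t=map(float,sys.argv[1:])
s=bot.observe(); C=R.from_euler('xyz',s['tcp_rot'],degrees=True)
T=R.from_euler('xyz',[180,0,yaw],degrees=True)*R.from_rotvec([t,0,0],degrees=True)
print('shift cm',(C.inv().apply(np.array([x,y,z])-s['position'])*100).round(2),'turn',(C.inv()*T).as_rotvec(degrees=True).round(2),'t',s['time'],s['q'].round(1))
E
python3 d.py .603 .1515 .188 106.8 0
```

```text
time: 2.0
position: [0.5849, 0.1262, 0.304]
tcp_rot: [180.0, 0.0, 106.8]
ft_force: [1.2, -1.6, 1.0]
width: 0.0854
gripper_force: 0.0
shift cm [ 1.9   2.46 11.6 ] turn [ 0.03  0.02 -0.01] t 2.0 [ 5.2 24.7  3.1 68.4 -0.  78.4]
```

```bash
python3 -m pendant '[[8.5,1.9,2.46,4,0,0,0],[8.5,1.9,2.46,5,0,0,0],[8.5,1.9,2.46,5,0,0,0]]'
python3 d.py .603 .1515 .188 106.8 0
python3 - <<'E'
from h import *
im,W=cloud('side'); a=cv2.resize(im[80:220,160:340],None,fx=4,fy=4); save(a,'s1.png')
E
```

```text
time: 2.38
position: [0.6013, 0.1491, 0.2534]
tcp_rot: [-179.9, -0.0, 106.8]
ft_force: [-0.1, -0.7, 1.0]
width: 0.0851
gripper_force: 0.0
shift cm [0.18 0.25 6.54] turn [-0.11 -0.   -0.02] t 2.375 [ 7.2 28.7  1.9 63.3 -0.  80.4]
```

View pics/s1.png

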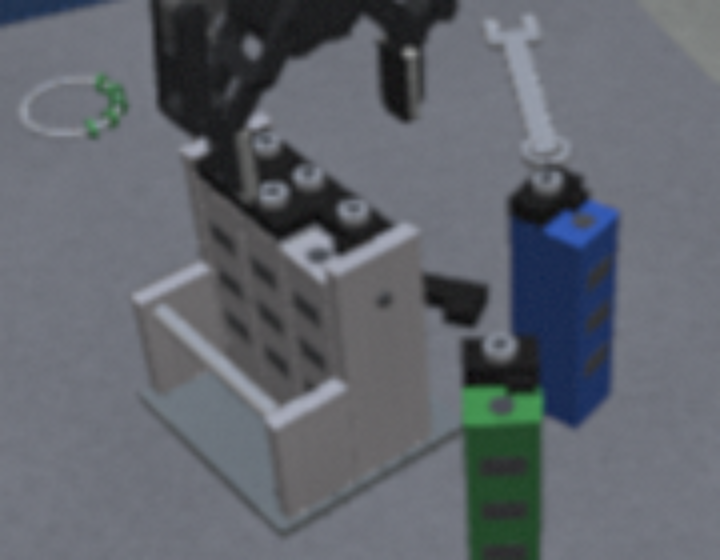

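The fingers straddle the row: front finger at (240,180), rear finger at (400,90), above the broken module. Going down.

```bash
python3 -m pendant '[[8.5,0,0,3,0,0,0],[8.5,0,0,6.4,0,0,0],[8.5,0,0,6.4,0,0,0],[8.5,0,0,6.4,0,0,0]]'
python3 d.py .603 .1515 .188 106.8 0
```

```text
time: 2.92
position: [0.6028, 0.149, 0.1921]
tcp_rot: [179.9, 0.0, 106.7]
ft_force: [-0.0, -0.9, 0.3]
width: 0.0851
gripper_force: 0.0
shift cm [0.23 0.08 0.41] turn [ 0.14  0.03 -0.07] t 2.925 [ 7.1 31.3 -3.4 55.1 -0.  80.4]
```

```bash
python3 -m pendant '[[8.5,0.2,0,0.3,0,0,0],[8.5,0.2,-1.5,0.3,0,0,0],[8.5,0.2,-2.2,0.3,0,0,0],[8.5,0.2,-2.9,0.3,0,0,0],[8.5,0.2,-3.6,0.3,0,0,0],[8.5,0.2,-4.3,0.3,0,0,0],[8.5,0.2,-5.0,0.3,0,0,0],[8.5,0.2,-5.6,0.3,0,0,0],[8.5,0.2,-6.2,0.3,0,0,0],[8.5,0.2,-6.2,0.3,0,0,0],[8.5,0.2,-6.2,0.3,0,0,0]]'
python3 - <<'E'
from h import *
im,W=cloud('side'); a=cv2.resize(im[80:220,160:340],None,fx=4,fy=4); save(a,'s2.png')
E
```

```text
time: 4.3
position: [0.5423, 0.1336, 0.187]
tcp_rot: [180.0, 0.0, 106.8]
ft_force: [-0.5, -0.1, 1.1]
width: 0.0853
gripper_force: 0.0
```

View pics/s2.png

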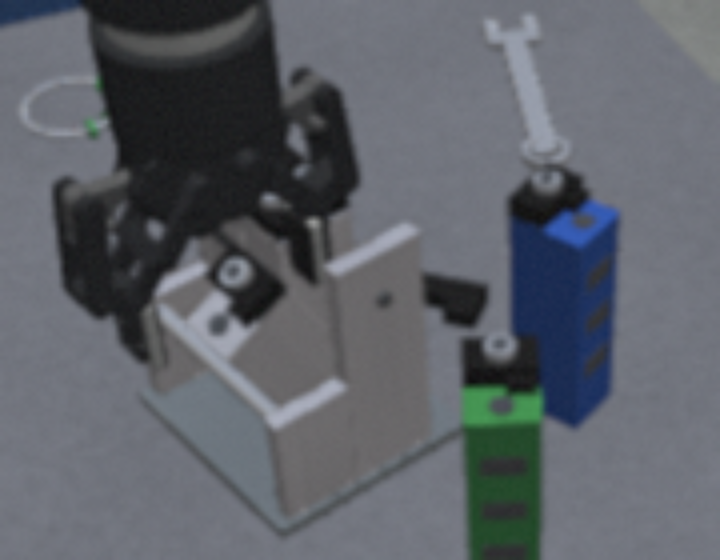

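The module leans on the bar; its remaining port shows at (235,270) and the whole modules still stand behind. Now I back up and tilt the tool 27°.

```bash
python3 -m pendant '[[8.5,0,0.3,-4,0,0,0],[8.5,0,0.3,-9,0,0,0],[8.5,0,0.3,-9,0,0,0],[8.5,0,-4.6,-9,-10,0,0],[8.5,0,-4.6,-8,-20,0,0],[8.5,0,-4.6,-7,-27,0,0],[8.5,0,-4.6,-7,-27,0,0],[8.5,0,-4.6,-7,-27,0,0]]'
python3 - <<'E'
from h import *
im,W=cloud('top'); np.save('top2.npy',W); a=cv2.resize(im[150:280,70:270],None,fx=4,fy=4); save(a,'t2.png')
im,W=cloud('side'); np.save('side2.npy',W); a=cv2.resize(im[80:220,160:340],None,fx=4,fy=4); save(a,'s3.png')
E
python3 d.py .498 .120 .2285 106.8 -27
```

```text
time: 5.35
position: [0.4994, 0.1202, 0.258]
tcp_rot: [153.1, 0.0, 106.8]
ft_force: [0.8, 0.6, -0.1]
width: 0.0852
gripper_force: 0.0
shift cm [ 0.03 -1.56  2.56] turn [0.02 0.03 0.  ] t 5.45 [  2.1   2.  -40.8  20.9   6.6  76.9]
```

View pics/s3.png

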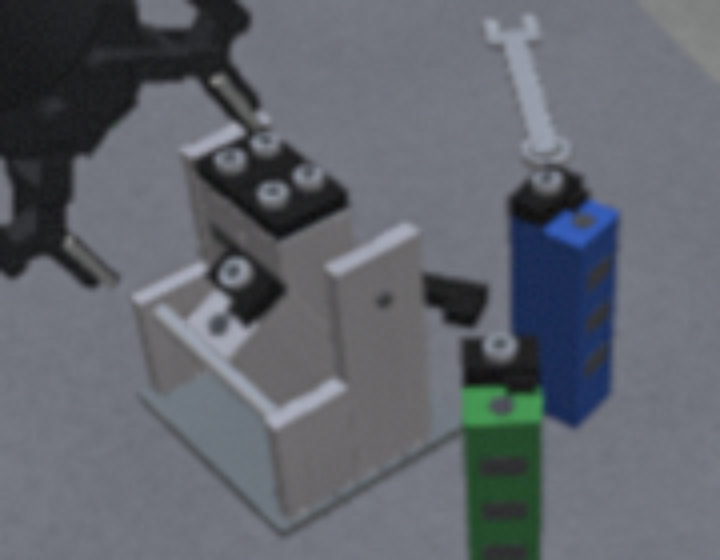

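View pics/t2.png

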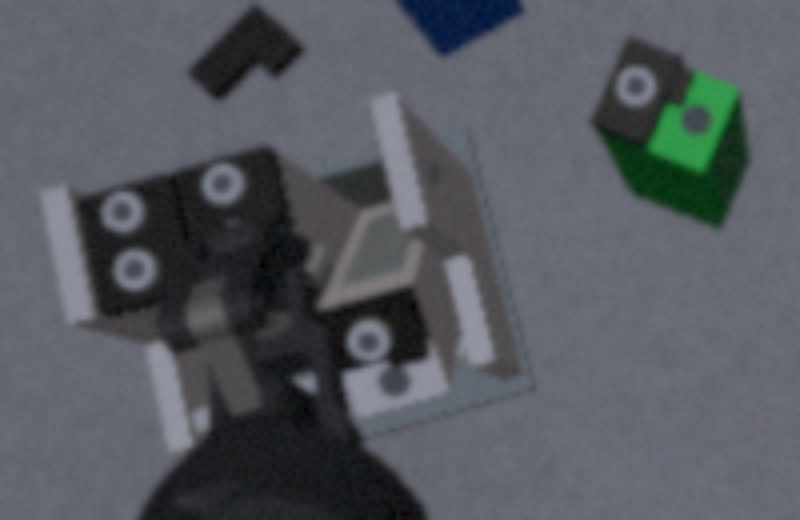

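Both whole modules are standing. The broken one leans on the bar, with its port at crop (368,340) in the top view, and the gripper is clear. I'll check the port's position against the model.

Run:
```python
from h import *
W=np.load('top2.npy');S=np.load('side2.npy')
f=lambda W,u,v:np.nanmedian(W[v-1:v+2,u-1:u+2].reshape(-1,3),0).round(4)
print(f(W,162,235),f(W,168,245),f(S,160+59,80+68),f(S,160+55,80+81), 'pred port .5468 .1345 .152')
# cap edges left/right
k=W[218:258,148:185].reshape(-1,3); k=k[(k[:,2]>.12)&(k[:,2]<.16)]
yr=-(k[:,0]-.603)*.289+(k[:,1]-.1515)*.957
print(np.percentile(yr,[1,3,10,50,90,97,99]).round(4))
```

```text
[0.5457 0.1356 0.1528] [0.5336 0.1328 0.1271] [0.5497 0.1335 0.1533] [0.5372 0.1301 0.1284] pred port .5468 .1345 .152
[-0.0163 -0.0162 -0.0153 -0.0008  0.0142  0.0179  0.0192]
```

```bash
python3 -m pendant '[[6.5,0,-1.5,1,0,0,0],[6.5,0,-1.5,3,0,0,0],[6.5,0,-1.5,5,0,0,0],[6.5,0,-1.5,6.5,0,0,0],[6.5,0,-1.5,8,0,0,0],[6.5,0,-1.5,9,0,0,0],[6.5,0,-1.5,9.4,0,0,0],[6.5,0,-1.5,9.4,0,0,0]]'
python3 d.py .5285 .129 .166 106.8 -27
```

```text
time: 6.45
position: [0.5264, 0.1288, 0.1664]
tcp_rot: [153.0, -0.0, 106.8]
ft_force: [-0.2, -0.4, -0.1]
width: 0.065
gripper_force: 0.0
shift cm [-0.04  0.17  0.13] turn [-0.02  0.01 -0.01] t 6.45 [  3.1  13.1 -45.3   5.3   6.1  77.8]
```

```bash
python3 -m pendant '[[6.5,0,0.1,0,0,0,0],[3.5,0,0.1,0,0,0,0],[3.5,0,0.1,0,0,0,0],[3.5,0,0.1,0,0,0,0],[3.5,0,0.1,0,0,0,0],[3.5,0,0.1,0,0,0,0],[3.5,0,0.1,0,0,0,0]]' 70
```

```text
time: 7.32
position: [0.5282, 0.1291, 0.1679]
tcp_rot: [152.8, 0.0, 106.8]
ft_force: [2.3, 0.9, 6.2]
width: 0.0445
gripper_force: 71.9
```

Gripped at 44.5 mm and 72 N. Lifting.

```bash
python3 -m pendant '[[3.5,0,0.25,-1,0,0,0],[3.5,0,0.5,-2,0,0,0],[3.5,0,1.0,-4,0,0,0],[3.5,0,1.5,-6,0,0,0],[3.5,0,2,-8,0,0,0],[3.5,0,2.5,-10,0,0,0],[3.5,0,3,-12,0,0,0],[3.5,0,3.5,-14,0,0,0],[3.5,0,4,-16,0,0,0],[3.5,0,4.5,-18,0,0,0],[3.5,0,4.5,-18,0,0,0]]'
python3 - <<'E'
from h import *
im,W=cloud('side'); save(im[40:400,120:460],'s4.png')
E
python3 d.py .50 -.10 .36 106.8 -27
python3 d.py .55 -.21 .25 106.8 0
```

```text
time: 8.7
position: [0.4867, 0.1168, 0.3484]
tcp_rot: [153.0, 0.0, 106.8]
ft_force: [0.3, 0.1, -4.2]
width: 0.0441
gripper_force: 73.1
shift cm [-21.15  -3.84  -3.38] turn [-0.04  0.01 -0.03] t 8.75 [  1.7  -4.7 -32.6  36.    6.8  76.5]
shift cm [-33.13  -7.39   7.15] turn [ 2.696e+01  1.000e-02 -3.000e-02] t 8.75 [  1.7  -4.7 -32.6  36.    6.8  76.5]
```

View pics/s4.png

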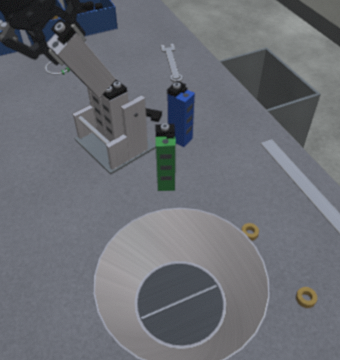

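The module is held clear of the rack and both whole ones still stand (crop 115,100). Carrying it to the funnel.

```bash
python3 -m pendant '[[3.5,-2,0,-0.5,0,0,0],[3.5,-5.5,-0.4,-1,0,0,0],[3.5,-9.5,-0.8,-1.5,3,0,0],[3.5,-13.5,-1.2,-2,8,0,0],[3.5,-17.5,-1.6,-2.6,13,0,0],[3.5,-21.5,-2,-2.6,18,0,0],[3.5,-25.5,-2.4,-2.6,23,0,0],[3.5,-29.5,-2.4,-2.6,27,0,0],[3.5,-32.5,-2.4,-2.6,27,0,0],[3.5,-33.5,-2.4,-2.6,27,0,0],[3.5,-33.5,-2.4,-2.6,27,0,0]]'
python3 d.py .552 -.214 .20 106.8 0
```

```text
time: 10.12
position: [0.5517, -0.2133, 0.3587]
tcp_rot: [-179.9, -0.1, 106.7]
ft_force: [-0.0, 0.5, -3.2]
width: 0.0441
gripper_force: 73.0
shift cm [-0.1   0.03 15.87] turn [-0.07 -0.09 -0.06] t 10.125 [-28.2  23.    8.7  75.8   0.   45. ]
```

```bash
python3 -m pendant '[[3.5,0,0,2,0,0,0],[3.5,0,0,5,0,0,0],[3.5,0,0,8,0,0,0],[3.5,0,0,11,0,0,0],[3.5,0,0,13.5,0,0,0],[3.5,0,0,15,0,0,0],[3.5,0,0,15.5,0,0,0],[3.5,0,0,15.5,0,0,0]]'
python3 -m pendant '[[8.5,0,0,0,0,0,0],[8.5,0,0,0,0,0,0],[8.5,0,0,0,0,0,0],[8.5,0,0,0,0,0,0],[8.5,0,0,-3,0,0,0],[8.5,0,0,-7,0,0,0],[8.5,0,0,-12,0,0,0],[8.5,0,0,-16,0,0,0],[8.5,0,0,-16,0,0,0]]'
python3 -m pendant '[[8.5,-6,0,0,0,0,0],[8.5,-12,0,0,0,0,0],[8.5,-18,0,0,0,0,0],[8.5,-18,0,0,0,0,0],[8.5,-18,0,0,0,0,0]]'
python3 - <<'E'
from h import *
im,W=cloud('side'); save(im,'s5.png')
E
```

```text
time: 11.12
position: [0.5522, -0.2132, 0.2054]
tcp_rot: [180.0, 0.0, 106.8]
ft_force: [0.5, -1.0, -2.3]
width: 0.0441
gripper_force: 72.9
time: 12.25
position: [0.5531, -0.2139, 0.3682]
tcp_rot: [179.8, 0.2, 106.8]
ft_force: [1.3, -0.4, 0.0]
width: 0.0848
gripper_force: 0.0
time: 12.88
position: [0.6037, -0.3855, 0.3634]
tcp_rot: [-179.9, -0.1, 106.8]
ft_force: [0.3, 0.5, -0.8]
width: 0.0854
gripper_force: 0.0
```

View pics/s5.png

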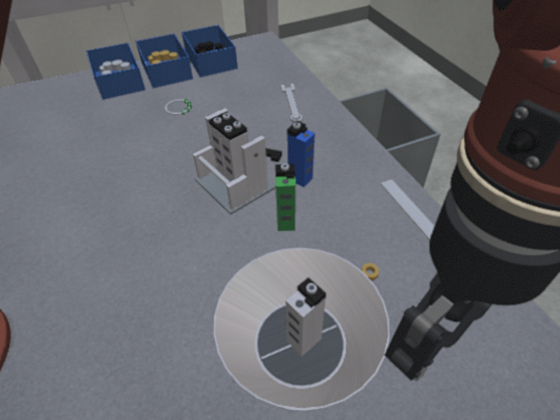

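The broken module stands inside the funnel (305,315). Both whole modules are upright in the rack (228,125), and the gripper is clear.

```bash
python3 -c "
from rig import bot
print(bot.sign_off())"
```

```text
the job is handed in; nothing more can be done
None
```

I tipped the broken module onto the rack's front bar, lifted it out and released it in the scrap funnel, where it stands upright on the floor. Both whole modules are still standing in the rack, and the job was handed in at about 13 s.

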